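# Log the board, then hold it on the test probes with the cam lever

### The arm

A 6-joint arm with a two-finger parallel gripper is mounted at the origin on a cart in front of the work surface, level with it; the furniture and walls round the work are solid. World frame = base frame: x ahead of the robot, y to its left, z up, the work surface at z = 0. Lengths are in m, angles in rad, forces in N, time in s.
With the tool pointing down it reaches from about 0.3 to 0.775 m from the base axis. Payload 14.6 kg.
Tool frame: the origin (TCP) lies where the fingers leave the gripper's body, on its centre line; the fingertips stand 97 mm ahead of it and the grasp point (between the pads) lies 78 mm ahead of it; z points along the fingers, y is the line along which they close (so a half turn about z gives the same grasp; the last joint's range is limited). The gripper opens to 94 mm and grips with 3 to 60 N. Pads are 16 mm wide; open, the fingers measure 119 mm over their backs; the gripper's body (75 mm by 177 mm) begins 78 mm behind the grasp point.
Start: joints at [1.037, 0.3, 1.521, -0, 1.321, -0.067], TCP at [0.248, 0.491, 0.303] pointing down, gripper open.
Joint ranges: [-3.03, 3.03], [-0.79, 2.21], [0.23, 2.52], [-1.04, 4.18], [0, 3.07], [-2.55, 2.55]. Speed limits (rad/s): [2.22, 2.22, 2.57, 3.14, 3.14, 3.14].

### API

Orientations are given as a rotation vector (axis times angle).
In Python, from station import env gives the robot as it stands.
- The arm moves only by the tool send_rows, never from a script. Its argument "increments" is a list of rows, each a list of 7 numbers: the turn, a rotation vector about the tool's x, y, z in degrees, then the shift along the tool's x, y, z in cm, then the finger opening in cm, from 0 to 9.4. A call has 1 to 12 rows; each row is the pose to reach, as a shift and turn from the pose commanded when the call began, along the tool's axes at that moment; what a row does not reach only later rows make up. A row lasts 1/8 s, in which the tool goes at most 62.5 mm and 10.7 degrees, less where a joint would pass 70% of its speed; a pose out of reach is approached as far as the arm can. A call with a gripper value outside its range is refused whole. The fingers move at their own pace and stop on an object; "grip_force" is the grip in N (left out, the last holds). Time passes only in rows, so rows that repeat a pose let the fingers close. It gives the time, the measured TCP pose, the force, the opening and the grip force at its end, in the units of the state.
- env.read_state(): the state, without advancing time (a new reading comes with each control period).
- env.grab_frame(name): name is "scene" or "top" or "wrist"; returns the picture (400x640x3 uint8, red, green, blue); there is no depth.
- env.camera_params(name): a dict with "fov_y" (degrees; the focal length in pixels is half the picture's height over the tangent of half this angle, whatever the lens; pixels are square), "cx", "cy" (the principal point, pixels), "R" (3x3) and "t" (3): a world point X has camera coordinates R X + t. Camera axes: x right, y down, z forward; pixel columns grow to the right and rows downward; lengths in m; the calibration is good to about 2 mm. A picture is of the moment at which its call begins: read the wrist's pose just before it. camera_params takes no time and is no camera call; for the wrist camera it gives the pose at the moment of the call.
- env.close_job(): hands the job in; it is judged then, once.
Trained networks look in the newest picture that a camera, given by its name, has taken for a name from the list of things; names that differ only in an ending like _2 or _b are one class to them, and where a whole thing is asked for, a point or a joint stands for the part that bears it (a point fixed in the world has none). Each returns a list of dicts, best first, with "conf" (0 to 1); they miss things now and then, are a little off and sometimes report something else, mostly with a low value. They report only what shows in the picture. A call takes as long as a camera call. They do not tell look-alikes from the thing itself.
- env.regions_of(name, camera): "region" (400x640 bool, what is visible of it) and "extent" ([left, top, right, bottom] in pixels, round what is visible of it).
- env.place_of(name, camera): "at" ([column, row] in pixels: a listed point, or the origin of a listed thing).
The state is a dict: "time": time; "joint_pos": joint angles; "joint_vel": joint speeds; "effort": joint torques, N m; "tool_pos": TCP position; "tcp_rot": TCP orientation; "wrist_force": force on the tool from outside, world axes, zero at the start; "wrist_torque": the same for the moment, N m; "finger_gap": finger opening in m; "grip_force": force on a finger pad.
Only numpy, scipy, OpenCV 4.12 (cv2) and the standard library are available. Lean on these libraries where they do the work, as an engineer would, in place of code of your own. Each camera call takes 0.05 s, during which the arm holds its last target. There are 200 camera calls.

### The job

Log the job by squeezing the orange trigger of the code scanner fully against its fixed grip and letting it spring back. Then take the red grip of the test fixture's cam lever, turn the lever up to its highest lift point (lever straight up) so that the board is pressed against the brass probes, and hold it there: the lever springs back if let go, so finish while still holding the red grip. Leave the amber tape roll, the flux jar and the red USB stick where they are.

Things in the scene. Friction and masses are not known exactly. Their poses are not given: they have to be found in the camera images.
- fixture: Bolted-down test fixture: dark base 130 (x) x 125 (y) x 12 mm, two cheeks at y = +-52 mm (44 mm long in x, 10 mm thick) carrying a bridge; top 114 mm high. Origin: centre of its underside on the desk; at rest the lever points along its -x (the side towards the robot), z up. Its place and yaw vary; it stands left or right of the scanner.
- lever_pivot (a point): Point on the cam shaft's axis in the plane in which the lever swings: at (0, -95, 40) mm in the fixture's frame. The shaft runs along the fixture's y.
- lever_knob: Red cross grip, 24 mm diameter, 26 mm long along the fixture's y, on the end of the cam lever (10 mm rod) outside the fixture's -y cheek (25 mm free between); origin at its centre, 90 mm from lever_pivot. At rest the lever points level along the fixture's -x, grip 40 mm above the desk. Pinch its flat ends from above: it turns freely about y, so the hand need not tilt as the lever swings.
- cam_lever (a joint): Angle of the cam lever, rad: 0 = at rest, level, pointing to the fixture's -x; grows as the red grip swings up and over; 1.571 = straight up = highest lift; stop at 2.4, past the top. A spring pulls it back to 0 always (about 1.1 N at the grip at rest, 3.2 N straight up, plus the probes' springs).
- lift_plate (a joint): Lift of the white plate that carries the board, m: driven by the cam, 0.010 x sin(lever angle): 0 at rest, 0.010 at the highest point, less again beyond.
- nest (a point): Centre of the top face of the lift plate, on which the board stands between green lips; 64 mm above the desk at rest.
- board: Blue circuit board, 48 x 75 x 16 mm, on brass spacers, loose in the nest of the lift plate; origin at the centre of its underside. Its top face is 8 mm above the origin.
- probe_head: Black sprung plate with four brass probe pins below the bridge; origin at the height of the pin tips, 79 mm above the desk when free. The board touches the pins after 7 mm of lift and presses them up 3 mm at full lift (about 8 N).
- scanner: Grey code scanner lying on its side, bolted down, nose along its +x to an upright job card (60 mm high); head at y = 29 to 75 mm, top 58 mm high. Its black fixed grip runs along -y (y = 30 to -82 mm), x = -29 to -3 mm, z = 22 to 54 mm. Origin on the desk below, z up. Place and yaw vary.
- squeeze_point (a point): Point at (-10, -16, 38) mm in the scanner's frame, midway between the grip's back face and the front of the squeezed trigger. From above, fingers closing along the scanner's x straddle grip and trigger here: 49 mm over both at rest, 37 mm when squeezed. The desk below is free.
- trigger (a joint): Angle of the orange trigger blade (50 mm long, 18 mm high, hinged about a vertical pin next to the scanner's head, on the +x side of the grip), rad: 0 = sprung out at rest, 0.30 = squeezed fully. Needs about 3 N at its middle to start and 7 N at the end; springs back by itself.
- kapton_tape: Roll of amber tape lying flat, 54 mm across, 13 mm high; bystander near the fixture; origin at the centre of its underside.
- flux_jar: Small white jar with yellow lid, 43 mm across, 29 mm high; bystander near the fixture; origin at the centre of its underside.
- usb_stick: Red USB stick lying flat, 17 x 50 x 8 mm; bystander near the scanner; origin at the centre of its underside.
Not all that is in view belongs to the job. What is meant by the board is not purple, and is the larger of those in its own colour.

How it is judged:
By the outcome, as a careful person would: the job done as asked, in the order asked, and still so for the second after the job is handed in, while the arm keeps its last pose, push and grip.
It also fails if it takes over 48 s, if anything falls off the work surface, if the arm or the gripper's body presses on something with over 40 N, if the wrist force passes 120 N, or if a joint passes its speed limit or range.

## Working session

There is one attempt and no reset: what is moved stays moved. The work goes in short steps, Python scripts to look and compute and a tool call to move; the robot and the scene stay as the last step left them, time stands still between calls to the robot, and variables do not carry over. Pictures are saved under pics/ and viewed, at most 10 in all, crops included, and the job is handed in when it is done.

Besides the shell and the picture viewer there is one more tool, called after ">>>" as name([rows], argument=value, ...), one row to a line, values as JSON. send_rows: Moves the arm, as the interface text tells. Its arguments: {"type":"object","properties":{"increments":{"type":"array"},"grip_force":{"type":"number"}},"required":["increments"]}

```bash
mkdir -p pics; python3 - <<'E'
from station import env
import cv2,numpy as np
ims=[]
for c in ("scene","top"):
    im=env.grab_frame(c); cv2.imwrite(f"pics/{c}.png",im[:,:,::-1]); 
    p=env.camera_params(c); print(c,p["fov_y"],p["cx"],p["cy"],np.round(-p["R"].T@p["t"],3))
    for n in ("fixture","lever_pivot","lever_knob","nest","board","scanner","squeeze_point","trigger","probe_head","kapton_tape","flux_jar","usb_stick"):
        print(n,[(np.round(d["at"]).tolist(),round(d["conf"],2)) for d in env.place_of(n,c)][:3])
s=env.read_state();print(s["time"],s["tool_pos"],s["tcp_rot"])
E
```

```text
scene 48.34055170332456 326.0382643109731 205.04492258669336 [-0.332 -0.7    0.564]
fixture [([372.0, 240.0], 0.74)]
lever_pivot [([406.0, 238.0], 0.91)]
lever_knob [([386.0, 250.0], 0.45)]
nest [([372.0, 219.0], 0.47), ([250.0, 222.0], 0.46)]
board [([374.0, 218.0], 0.75), ([308.0, 240.0], 0.46)]
scanner [([274.0, 213.0], 0.75), ([247.0, 222.0], 0.3)]
squeeze_point []Traceback (most recent call last):
  File "<stdin>", line 8, in <module>
ValueError: it knows: board, fixture, flux_jar, kapton_tape, lever_knob, lever_pivot, nest, probe_head, scanner, squeeze_point, usb_stick
```

View pics/scene.png

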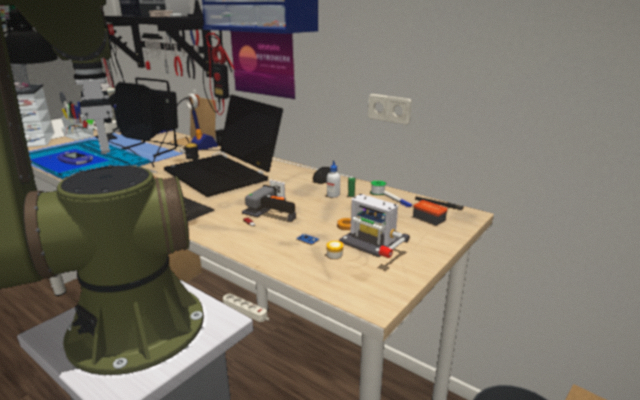

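The scene camera shows the fixture at about (372,225) with its red knob at (386,251). The scanner is at (270,203), the jar at (335,249), the tape at (345,223) and the USB stick at (248,221). A small blue board lies on the desk at (308,239), which is a decoy.

```bash
cat > h.py <<'E'
from station import env
import cv2,numpy as np
from scipy.spatial.transform import Rotation as Ro
def ray(c,px,z,p=None):
    p=p or env.camera_params(c); f=200/np.tan(np.radians(p["fov_y"]/2))
    o=-p["R"].T@p["t"]; d=p["R"].T@np.array([(px[0]-p["cx"])/f,(px[1]-p["cy"])/f,1])
    return o+d*(z-o[2])/d[2]
def proj(c,X,p=None):
    p=p or env.camera_params(c); f=200/np.tan(np.radians(p["fov_y"]/2))
    v=np.asarray(X)@p["R"].T+p["t"]; return v[...,:2]/v[...,2:]*f+[p["cx"],p["cy"]]
Z=dict(fixture=0,lever_pivot=.04,lever_knob=.04,nest=.064,board=.064,scanner=0,squeeze_point=.038,kapton_tape=0,flux_jar=0,usb_stick=0)
def look(c,names=Z):
    p=env.camera_params(c)
    for n in names:
        print(n,[(np.round(d["at"]).tolist(),round(d["conf"],2),np.round(ray(c,d["at"],Z[n],p)[:2],3).tolist()) for d in env.place_of(n,c)][:3])
E
python3 - <<'E'
from h import *
im=env.grab_frame("top"); cv2.imwrite("pics/top.png",im[:,:,::-1])
look("top")
s=env.read_state();print(s["time"],s["tool_pos"],s["tcp_rot"])
E
```

```text
fixture [([370.0, 204.0], 0.81, [0.574, -0.181])]
lever_pivot [([412.0, 201.0], 0.76, [0.563, -0.284])]
lever_knob [([412.0, 233.0], 0.66, [0.48, -0.272])]
nest [([372.0, 204.0], 0.53, [0.562, -0.178])]
board [([323.0, 250.0], 0.6, [0.463, -0.041]), ([256.0, 232.0], 0.5, [0.528, 0.119]), ([375.0, 202.0], 0.38, [0.568, -0.186])]
scanner [([251.0, 231.0], 0.76, [0.54, 0.141])]
squeeze_point [([255.0, 232.0], 0.82, [0.531, 0.125])]
kapton_tape [([330.0, 201.0], 0.6, [0.595, -0.076])]
flux_jar [([361.0, 251.0], 0.8, [0.454, -0.141]), ([372.0, 202.0], 0.71, [0.58, -0.188])]
usb_stick [([251.0, 269.0], 0.67, [0.443, 0.148])]
0.95 [0.24746696 0.49116703 0.302658  ] [-7.26483728e-01 -3.05642255e+00 -2.98770548e-05]
```

View pics/top.png

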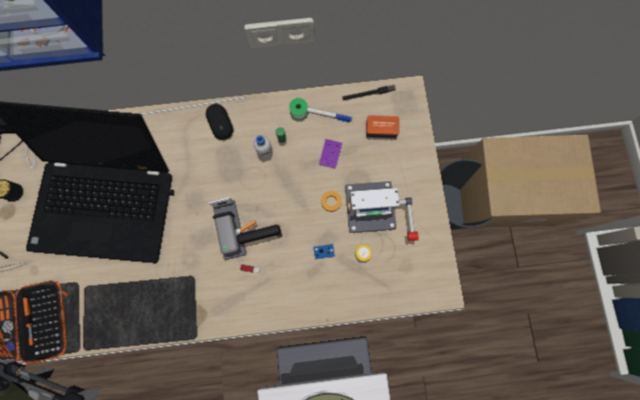

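The top camera shows the scanner body at (230,230), with its grip running to (280,232) and the orange trigger at (247,227). The fixture is at (372,205), with the red knob at (412,236).

Things that could be mistaken for the targets:
- **Board:** blue in the nest at (375,212), small blue on the desk at (323,251), purple at (330,153). I choose the one in the nest.
- **Red knob:** (412,236), against the red USB stick at (251,269) and the red box at (382,126). I choose the knob on the lever.

Next is a close crop to check both choices, plus the yaw estimates.

```bash
python3 - <<'E'
from h import *
im=env.grab_frame("top")
a=im[180:270,200:290]; b=im[175:265,335:425]
o=np.hstack([cv2.resize(x,(400,400),interpolation=3) for x in (a,b)])
cv2.imwrite("pics/crop.png",o[:,:,::-1])
hsv=cv2.cvtColor(im,cv2.COLOR_RGB2HSV)
# grip: dark pixels in region
m=np.zeros((400,640),np.uint8); m[220:248,236:286]=1
d=((hsv[...,2]<50)&(m>0)); ys,xs=np.nonzero(d)
pts=np.array([ray("top",(x,y),.054)[:2] for x,y in zip(xs,ys)])
c=pts.mean(0);u=np.linalg.svd(pts-c)[2][0];print("grip",len(pts),c,np.degrees(np.arctan2(u[1],u[0])))
r=(hsv[...,1]>150)&((hsv[...,0]<6)|(hsv[...,0]>174)); r[:, :400]=0; r[:225]=0;r[250:]=0;r[:,430:]=0
ys,xs=np.nonzero(r);print("red",len(xs),ray("top",(xs.mean(),ys.mean()),.045))
s=env.read_state();print(Ro.from_rotvec(s["tcp_rot"]).as_matrix().round(3))
E
```

```text
grip 330 [0.52109964 0.11802046] 96.32044819226122
red 80 [ 0.47285928 -0.26937797  0.045     ]
[[-0.893  0.45   0.   ]
 [ 0.45   0.893 -0.   ]
 [-0.    -0.    -1.   ]]
```

View pics/crop.png

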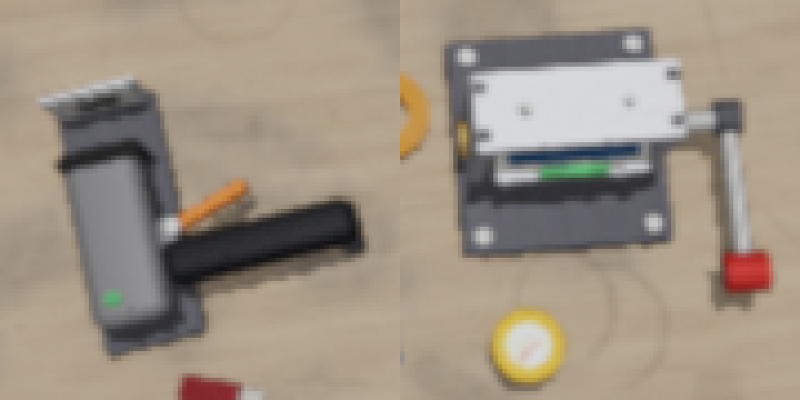

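The crop confirms it. The blue board sits in the nest under the bridge, the red knob is on the lever's end at (745,270), and the orange trigger is on the scanner's +x side. I'll move above the squeeze point.

>>> send_rows([
  [0,0,57,-41.8,-19.9,5,9.4],
  [0,0,57,-41.8,-19.9,5,9.4],
  [0,0,57,-41.8,-19.9,5,9.4],
  [0,0,57,-41.8,-19.9,5,9.4],
  [0,0,57,-41.8,-19.9,5,9.4],
  [0,0,57,-41.8,-19.9,5,9.4],
  [0,0,57,-41.8,-19.9,5,9.4],
  [0,0,57,-41.8,-19.9,5,9.4],
  [0,0,57,-41.8,-19.9,5,9.4],
  [0,0,57,-41.8,-19.9,5,9.4],
  [0,0,57,-41.8,-19.9,5,9.4],
])

```text
time: 2.38
tool_pos: [0.5308, 0.1263, 0.2529]
tcp_rot: [2.095, 2.341, 0.001]
wrist_force: [1.1, -0.3, 0.4]
finger_gap: 0.094
grip_force: 0.0
```

```bash
python3 - <<'E'
from h import *
s=env.read_state();print(s["time"],s["tool_pos"],Ro.from_rotvec(s["tcp_rot"]).as_matrix().round(3).tolist(),s["joint_pos"].round(2) if hasattr(s["joint_pos"],"round") else s["joint_pos"])
p=env.camera_params("wrist")
im=env.grab_frame("wrist")
look("wrist",("scanner","squeeze_point"))
# predicted outline overlay from estimate
yaw=np.radians(6.3);R=np.array([[np.cos(yaw),-np.sin(yaw)],[np.sin(yaw),np.cos(yaw)]])
o=np.array([.531,.125])-R@[-.010,-.016]
for z,c in ((.054,(255,0,0)),):
    q=np.array([[-.029,.03],[-.029,-.082],[-.003,-.082],[-.003,.03]])@R.T+o
    px=proj("wrist",np.c_[q,np.full(4,z)],p)
    cv2.polylines(im,[px.round().astype(int)],True,c,1)
cv2.imwrite("pics/w1.png",im[:,:,::-1])
E
```

```text
2.375 [0.53078483 0.12628473 0.25294166] [[-0.11, 0.994, 0.0], [0.994, 0.11, 0.0], [0.0, 0.0, -1.0]] [0.17 0.34 1.59 0.   1.21 0.06]
scanner [([326.0, 169.0], 0.67, [0.537, 0.147])]
squeeze_point [([317.0, 191.0], 0.95, [0.529, 0.129]), ([350.0, 340.0], 0.68, [0.588, -0.046])]
```

View pics/w1.png

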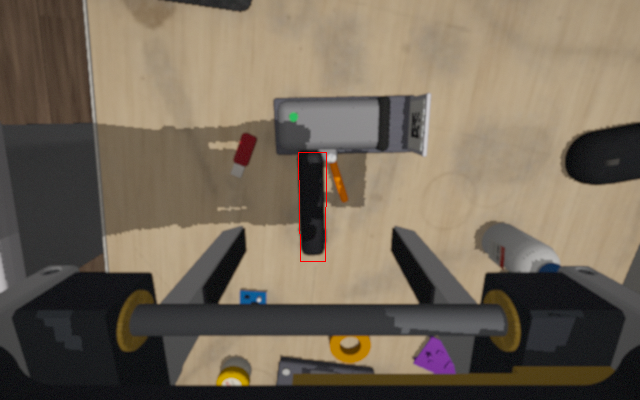

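The wrist view matches the estimated outline; the grip is about 6 mm further along +y (grip end at row 252 against 260). I'll correct for that, descend and squeeze.

>>> send_rows([
  [0,0,0,0.4,0,5,9.4],
  [0,0,0,0.4,0,10,9.4],
  [0,0,0,0.4,0,13.6,9.4],
  [0,0,0,0.4,0,13.6,9.4],
  [0,0,0,0.4,0,13.6,9.4],
])

```text
time: 3.15
tool_pos: [0.5314, 0.1296, 0.1183]
tcp_rot: [2.096, 2.339, 0.002]
wrist_force: [0.4, -0.6, 1.0]
finger_gap: 0.094
grip_force: 0.0
```

>>> send_rows([
  [0,0,0,0,0,0,3],
  [0,0,0,0,0,0,3],
  [0,0,0,0,0,0,3],
  [0,0,0,0,0,0,3],
  [0,0,0,0,0,0,3],
  [0,0,0,0,0,0,3],
  [0,0,0,0,0,0,3],
  [0,0,0,0,0,0,3],
  [0,0,0,0,0,0,3],
  [0,0,0,0,0,0,3],
], grip_force=20)

```text
time: 4.4
tool_pos: [0.5293, 0.129, 0.1167]
tcp_rot: [-2.095, -2.337, 0.007]
wrist_force: [-15.5, -5.5, 14.3]
finger_gap: 0.0369
grip_force: 20.0
```

Gap 36.9 mm means the trigger is fully squeezed. I'll release and rise.

>>> send_rows([
  [0,0,0,0,0,0,9.4],
  [0,0,0,0,0,0,9.4],
  [0,0,0,0,0,0,9.4],
  [0,0,0,0,0,0,9.4],
  [0,0,0,0,0,0,9.4],
  [0,0,0,0,0,-5,9.4],
  [0,0,0,0,0,-10,9.4],
  [0,0,0,0,0,-14,9.4],
  [0,0,0,0,0,-14,9.4],
])

```text
time: 5.52
tool_pos: [0.5314, 0.1293, 0.2595]
tcp_rot: [2.095, 2.337, 0.006]
wrist_force: [0.7, 0.2, -0.4]
finger_gap: 0.094
grip_force: 0.0
```

```bash
python3 - <<'E'
from h import *
im=env.grab_frame("wrist")
cv2.imwrite("pics/w2.png",im[80:280,220:480,::-1])
s=env.read_state();print(s["time"],s["tool_pos"],s["wrist_force"])
E
```

```text
5.575 [0.53086894 0.12924388 0.25733728] [-0.35976706 -0.32369102 -0.18698217]
```

View pics/w2.png

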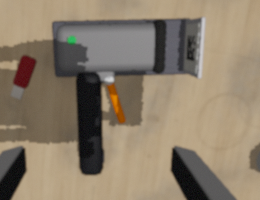

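>>> send_rows([
  [0,0,103,-39.2,-9.9,0,9.4],
  [0,0,103,-39.2,-9.9,0,9.4],
  [0,0,103,-39.2,-9.9,0,9.4],
  [0,0,103,-39.2,-9.9,0,9.4],
  [0,0,103,-39.2,-9.9,0,9.4],
  [0,0,103,-39.2,-9.9,0,9.4],
  [0,0,103,-39.2,-9.9,0,9.4],
  [0,0,103,-39.2,-9.9,0,9.4],
  [0,0,103,-39.2,-9.9,0,9.4],
  [0,0,103,-39.2,-9.9,0,9.4],
  [0,0,103,-39.2,-9.9,0,3.8],
  [0,0,103,-39.2,-9.9,0,3.8],
])

```text
time: 7.08
tool_pos: [0.4749, -0.2711, 0.2558]
tcp_rot: [-3.136, 0.181, 0.002]
wrist_force: [0.1, 0.8, -0.1]
finger_gap: 0.0775
grip_force: 0.0
```

```bash
python3 - <<'E'
from h import *
s=env.read_state();print(s["time"],s["tool_pos"],Ro.from_rotvec(s["tcp_rot"]).as_matrix().round(3).tolist(),np.round(s["joint_pos"],2),s["finger_gap"])
p=env.camera_params("wrist")
im=env.grab_frame("wrist")
look("wrist",("fixture","lever_knob","lever_pivot","nest"))
hsv=cv2.cvtColor(im,cv2.COLOR_RGB2HSV)
r=((hsv[...,1]>150)&((hsv[...,0]<6)|(hsv[...,0]>174))).astype(np.uint8)
n,_,st,ce=cv2.connectedComponentsWithStats(r)
for i in range(1,n):
    if st[i,4]>60: print(st[i],ce[i].round(1),ray("wrist",ce[i],.047,p).round(4))
cv2.imwrite("pics/w3.png",im[:,:,::-1])
E
```

```text
7.075 [ 0.47493376 -0.27105916  0.25581835] [[0.993, -0.115, -0.001], [-0.115, -0.993, 0.001], [-0.001, -0.001, -1.0]] [-0.59  0.34  1.59 -0.    1.22  1.1 ] 0.07749413341885208
fixture [([225.0, 107.0], 0.91, [0.572, -0.18])]
lever_knob [([320.0, 196.0], 0.73, [0.472, -0.272])]
lever_pivot [([308.0, 107.0], 0.82, [0.561, -0.271])]
nest []
[304 184  26  23 503] [316.8 195.1] [ 0.4751 -0.2696  0.047 ]
```

View pics/w3.png

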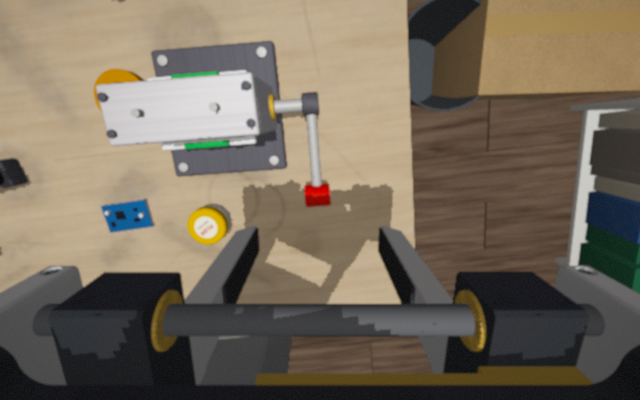

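The crop shows the trigger sprung back out. In the wrist view the knob is at (317,195), the lever hub at (310,104), and the base screws are at (162,60), (262,52), (183,167) and (273,160).

```bash
python3 - <<'E'
from h import *
a=[ray("wrist",q,.012)[:2] for q in ((162,60),(262,52),(183,167),(273,160))]
print(np.round(a,3))
ang=lambda v:np.degrees(np.arctan2(v[1],v[0]))
print("x dir",ang(a[0]-a[2]),ang(a[1]-a[3]),"y dir-90",ang(a[0]-a[1])-90,ang(a[2]-a[3])-90, "centre",np.mean(a,0))
k=ray("wrist",(317,195),.045)[:2];h=ray("wrist",(312,112),.045)[:2];print(k,h,ang(h-k))
E
```

```text
[[ 0.624 -0.13 ]
 [ 0.62  -0.231]
 [ 0.515 -0.125]
 [ 0.511 -0.225]]
x dir -2.3635737043854563 -3.143048859622108 y dir-90 -2.5204668424460124 -2.237086731403238 centre [ 0.56758899 -0.17803665]
[ 0.47481307 -0.26984064] [ 0.55593278 -0.27466768] -3.4053773871072797
```

Fixture yaw is about −2.8°, the knob is at (0.4745, −0.2695), and the pivot is at (0.563, −0.273).

>>> send_rows([
  [0,0,-3.8,0,-0.2,0,3.8],
  [0,0,-3.8,0,-0.2,4,3.8],
  [0,0,-3.8,0,-0.2,8,3.8],
  [0,0,-3.8,0,-0.2,12,3.8],
  [0,0,-3.8,0,-0.2,13.8,3.8],
  [0,0,-3.8,0,-0.2,13.8,3.8],
  [0,0,-3.8,0,-0.2,13.8,3.8],
])

```text
time: 8.2
tool_pos: [0.4759, -0.2695, 0.1201]
tcp_rot: [3.139, -0.081, 0.003]
wrist_force: [0.5, -0.4, 0.0]
finger_gap: 0.038
grip_force: 0.0
```

>>> send_rows([
  [0,0,0,0,0,0,1.5],
  [0,0,0,0,0,0,1.5],
  [0,0,0,0,0,0,1.5],
  [0,0,0,0,0,0,1.5],
  [0,0,0,0,0,0,1.5],
], grip_force=35)

```text
time: 8.82
tool_pos: [0.4756, -0.2696, 0.1192]
tcp_rot: [3.139, -0.081, 0.002]
wrist_force: [0.5, -5.8, 5.9]
finger_gap: 0.0257
grip_force: 35.0
```

```bash
python3 - <<'E'
from h import *
im=env.grab_frame("wrist")
cv2.imwrite("pics/w4.png",im[:,:,::-1])
s=env.read_state();print(s["time"],s["tool_pos"],Ro.from_rotvec(s["tcp_rot"]).as_matrix().round(3).tolist(),s["wrist_force"],s["finger_gap"])
look("wrist",("lever_knob",))
E
```

```text
8.875 [ 0.47562785 -0.26962292  0.11923223] [[0.999, -0.051, 0.001], [-0.051, -0.999, -0.001], [0.001, 0.001, -1.0]] [ 0.20849578 -5.29809671  4.93075518] 0.02576008568758992
lever_knob [([319.0, 257.0], 0.69, [0.472, -0.27])]
```

View pics/w4.png

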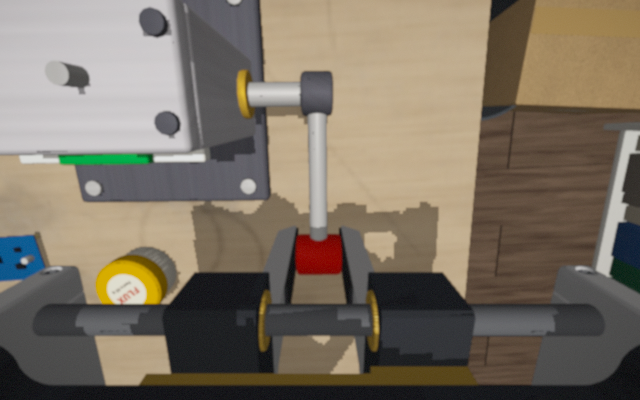

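The red grip is held between the pads (319,255), with the lever lined up with the tool's x axis. I'll now swing it along the 90 mm arc to 90°.

>>> send_rows([
  [0,0,0,0.08,0,-1.18,1.5],
  [0,0,0,0.31,0,-2.33,1.5],
  [0,0,0,0.69,0,-3.44,1.5],
  [0,0,0,1.21,0,-4.5,1.5],
  [0,0,0,1.86,0,-5.48,1.5],
  [0,0,0,2.64,0,-6.36,1.5],
  [0,0,0,3.52,0,-7.14,1.5],
  [0,0,0,4.5,0,-7.79,1.5],
  [0,0,0,5.56,0,-8.32,1.5],
  [0,0,0,6.67,0,-8.69,1.5],
  [0,0,0,7.83,0,-8.92,1.5],
  [0,0,0,9.0,0,-9.0,1.5],
])

```text
time: 10.42
tool_pos: [0.5654, -0.2735, 0.2097]
tcp_rot: [-3.14, 0.081, 0.0]
wrist_force: [-4.9, 1.4, 7.8]
finger_gap: 0.0259
grip_force: 35.0
```

>>> send_rows([
  [0,0,0,0,0,0,1.5],
  [0,0,0,0,0,0,1.5],
  [0,0,0,0,0,0,1.5],
  [0,0,0,0,0,0,1.5],
])

```text
time: 10.92
tool_pos: [0.5654, -0.2735, 0.2096]
tcp_rot: [-3.14, 0.08, -0.002]
wrist_force: [-1.3, 1.4, 10.5]
finger_gap: 0.0257
grip_force: 35.0
```

```bash
python3 - <<'E'
from h import *
s=env.read_state();print(s["time"],s["tool_pos"],s["wrist_force"],s["finger_gap"],s["grip_force"])
im=env.grab_frame("scene")
look("scene",("lever_pivot",))
print("pred knob",proj("scene",np.array([[.563,-.273,.130],[.563,-.273,.04]])))
a=cv2.resize(im[165:275,325:435],(400,400),interpolation=2)
w=env.grab_frame("wrist")[:,120:520]
cv2.imwrite("pics/end.png",np.hstack([a,w])[:,:,::-1])
E
```

```text
10.925 [ 0.56544654 -0.27348909  0.20962919] [-1.34314807  1.35889601 10.49226086] 0.02573448572151646 34.97235417366028
lever_pivot [([407.0, 239.0], 0.8, [0.56, -0.285])]
pred knob [[406.54404256 204.28537539]
 [403.67265112 237.49532332]]
```

View pics/end.png

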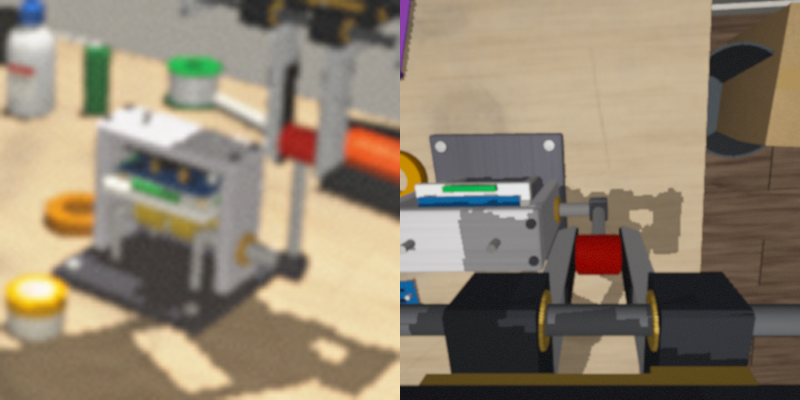

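The lever stands upright: rod vertical in the scene crop from (290,265) to (300,145), board raised to the probes. TCP displacement of 89.9 mm horizontally and 90.4 mm up also gives about 90°, and the grip is holding without slip. Handing in.

```bash
python3 -c "
from station import env
print(env.close_job())"
```

```text
the job is handed in; nothing more can be done
None
```

I squeezed the scanner trigger fully (37 mm gap) and it sprang back; the cam lever is now held straight up by its red grip with the board raised to the probes, the tape, jar and USB stick were not touched, and the job was handed in at about 11 s.

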